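Fit the locating pin in the full-depth bore of a fixture

ROBOT

A 6-joint arm with a two-finger parallel gripper is mounted at the origin on a cart in front of the work surface, level with it; the furniture and walls round the work are solid. World frame = base frame: x ahead of the robot, y to its left, z up, the work surface at z = 0. Lengths are in m, angles in rad, forces in N, time in s.
With the tool pointing down it reaches from about 0.275 to 0.875 m from the base axis. Payload 12.5 kg.
Tool frame: the origin (TCP) lies at the very end of the fingers, on their centre line; the grasp point (between the pads) lies 19 mm behind it; z points along the fingers, y is the line along which they close (so a half turn about z gives the same grasp; the last joint's range is limited). The gripper opens to 85 mm and grips with 20 to 120 N. Pads are 22 mm wide; open, the fingers measure 114 mm over their backs; the gripper's body (76 mm by 85 mm) begins 54 mm behind the grasp point. The pads swing forward as they close: fully open they stand 13 mm farther back than shut.
Start: joints at [-1.349, 0.351, 1.652, -0, 1.139, -0.085], TCP at [0.166, -0.524, 0.231] pointing down, gripper open.
Joint ranges: [-2.75, 2.75], [-0.79, 2.1], [0.01, 2.65], [-1.57, 4.71], [0.07, 3.14], [-2.87, 2.87]. Speed limits (rad/s): [2.22, 2.22, 2.79, 3.14, 3.14, 3.14].

INTERFACE

Orientations are given as a 3x3 rotation matrix whose columns are the frame's x, y, z axes.
In Python, from bench import manip gives the robot as it stands. Calls block until the motion is done:
- manip.move_ptp(position, orientation): joint-space move of the TCP to a pose.
- manip.move_l(position, attitude=None, max_speed=0.15): straight line of the TCP; attitude=None keeps the orientation; max_speed is the mean speed in m/s.
- manip.move_j(angles): joint-space move.
- manip.set_gripper(opening, effort=None): opening from 0.0 (shut) to 1.0 (fully open); effort is the grip in N (None keeps the last); returns when the fingers have stopped.
- manip.dwell(seconds).
- manip.inverse_kinematics(position, orientation): joint angles nearest the present ones, or None.
- manip.grab_frame(name): name is "side" or "top"; returns (picture, depth): 420x560x3 uint8, red, green, blue; 420x560 float32, m along the optical axis (not along the pixel's ray), 0 where there is no reading.
- manip.get_calibration(name): a dict with "camera_matrix" (3x3 intrinsics, pixels), "R" (3x3) and "t" (3): a world point X has camera coordinates R X + t. Camera axes: x right, y down, z forward; pixel columns grow to the right and rows downward; lengths in m; the calibration is good to about 2 mm. A picture is of the moment at which its call begins. get_calibration takes no time and is no camera call.
A pose or a line that the arm cannot do raises manip.Unreachable and nothing moves.
- manip.sign_off(): hands the job in; it is judged then, once.
Trained networks look in the newest picture that a camera, given by its name, has taken for a name from the list of things; names that differ only in an ending like _2 or _b are one class to them, and where a whole thing is asked for, a point or a joint stands for the part that bears it (a point fixed in the world has none). Each returns a list of dicts, best first, with "confidence" (0 to 1); they miss things now and then, are a little off and sometimes report something else, mostly with a low value. They report only what shows in the picture. A call takes as long as a camera call. They do not tell look-alikes from the thing itself.
- manip.look_for(camera, name): "at" ([x, y, z] in m, in world coordinates, good to about 4 mm: the middle of the surface that is visible of it).
Readings, each from a call of its own:
- manip.current_time(): time.
- manip.current_qpos(): joint angles.
- manip.current_joint_vel(): joint speeds.
- manip.current_joint_torque(): joint torques, N m.
- manip.current_ee_pos(): TCP position.
- manip.current_tcp_rot(): TCP orientation.
- manip.current_force(): force on the tool from outside, world axes, zero at the start.
- manip.current_ft_torque(): the same for the moment, N m.
- manip.current_grip_width(): opening from 0.0 (shut) to 1.0 (fully open).
- manip.current_grip_force(): force on a finger pad.
Only numpy, scipy, OpenCV 4.12 (cv2) and the standard library are available. Lean on these libraries where they do the work, as an engineer would, in place of code of your own. Each camera call takes 0.05 s, during which the arm holds its last target. There are 200 camera calls.

TASK

Fit the steel locating pin from the punch stand into the square fixture: only one of its three blind bores was drilled to full depth, and from above they look alike. Push the pin in past the spring plunger until it bottoms, pressing it home with about 20 N and never hard, and look at its red ring: if the ring's lower edge stays well above the top face the bore is short, so pull the pin out and try another; leave the pin standing in the bore where that edge comes down level with the face, and leave the tools around alone.

Things in the scene. Friction and masses are not known exactly. Their poses are not given: they have to be found in the camera images.
- fixture: Square steel fixture block, 100 x 100 mm, 52 mm high, on a grey foot 124 x 124 x 10 mm screwed down (never moves). Origin: centre of its underside on the bench; z up. Its bright top face lies at z = 52 mm, with three round pin bores on a 28 mm radius and a flat screw in the middle. A brass-nutted spring plunger sits in the side at each bore.
- bore1 (a point): Centre of the mouth of bore 1, on the top face (block frame x 0, y +28 mm). The three bores are alike: vertical, blind, 13 mm in diameter. One is 40 mm deep, the other two 28 mm; which one cannot be told from outside and changes. The bottom is hard: there the force climbs steeply.
- bore2 (a point): Centre of the mouth of bore 2 (block frame x -24.2, y -14 mm). In every bore a spring ball juts in, 14 mm below the face: the pin catches on it, then slides on with a steady drag, 5 to 12 N in all. The ball holds the pin wherever it is let go; the pin does not sink by its own weight.
- bore3 (a point): Centre of the mouth of bore 3 (block frame x +24.2, y -14 mm); made like the others. The pin has 1 mm of play all round.
- pin: Loose steel locating pin, 100 mm long, 0.1 to 0.16 kg, at first upright in a hole of the stand. Origin: centre of its foot; z up along it. Shank 11 mm in diameter, foot bevelled (9.6 mm at the end, full 2 mm up); red ring 40 to 44 mm up; flange 26 mm in diameter, 58 to 62 mm up, on which fingertips may push; dark round grip 16 mm in diameter, 62 to 100 mm up. A push of 20 N is right, over 40 N bruises it.
- pin_ring (a point): Point on the pin's axis at the lower edge of its red ring, 40 mm above the foot. With the pin on the bottom of the 40 mm bore it is level with the fixture's top face, in a 28 mm bore it stands 12 mm above it.
- pin_foot (a point): Centre of the pin's foot (same as its origin).
- stand: Drilled grey steel punch stand, 36 x 188 x 22 mm, fixed. Origin: centre of its underside; y along its length. The holes used are at y = -58.5, -19.5, +19.5 and +58.5 mm, 14 x 12 mm wide, their floor 6 mm above the bench, 16 mm deep; pin and punches stand in them loosely in any order.
- punch_5: Dark drift punch, 10 mm in diameter, 90 mm long, loose and upright in the stand; origin at its foot. Leave alone.
- punch_8: Dark drift punch, 10 x 90 mm, as above.
- punch_9: Dark drift punch, 10 x 96 mm, as above.
- glue_bottle: Small white glue bottle with a red cap, 29 mm in diameter, 110 mm tall, loose; origin under its base. Leave alone.
- nail_block: Small wooden block with two nails, 30 x 55 mm, 38 mm tall, loose; origin under its base. Leave alone.
Things that resemble listed ones, but are neither listed nor needed, are in the scene too. What is shaped like the pin but pink or purple is not meant.

How it is judged:
On the way, in this order (a step that is already met when the one before it is completed fails the run):
1. the pin has been lifted out of the stand and entered in a bore (((horizontal distance between pin_foot and bore1 below 0.003 m and z of pin_foot in the frame of bore1 below -0.005 m) or (horizontal distance between pin_foot and bore2 below 0.003 m and z of pin_foot in the frame of bore2 below -0.005 m) or (horizontal distance between pin_foot and bore3 below 0.003 m and z of pin_foot in the frame of bore3 below -0.005 m))), for 0.1 s.
2. the pin, its ring level with the face, has been pressed firmly on the bottom (the contact forces between pin and fixture add up to over 22 N, which takes a push of about 10 N) (((horizontal distance between pin_ring and bore1 below 0.0025 m and z of pin_ring in the frame of bore1 between -0.0025 and 0.0025 m) or (horizontal distance between pin_ring and bore2 below 0.0025 m and z of pin_ring in the frame of bore2 between -0.0025 and 0.0025 m) or (horizontal distance between pin_ring and bore3 below 0.0025 m and z of pin_ring in the frame of bore3 between -0.0025 and 0.0025 m)) and contact force between pin and fixture above 22 N), for 0.01 s.
At the end, for the whole second after the job is handed in: Once pressed home, the pin stands still and let go in one of the bores: the lower edge of its red ring is within 2.5 mm of the level of the fixture's top face and within 2.5 mm of the bore's axis, and the pin is within 0.07 rad of upright (((horizontal distance between pin_ring and bore1 below 0.0025 m and z of pin_ring in the frame of bore1 between -0.0025 and 0.0025 m) or (horizontal distance between pin_ring and bore2 below 0.0025 m and z of pin_ring in the frame of bore2 between -0.0025 and 0.0025 m) or (horizontal distance between pin_ring and bore3 below 0.0025 m and z of pin_ring in the frame of bore3 between -0.0025 and 0.0025 m)) and angle between pin's own z axis and vertical below 0.07 rad and linear speed of pin below 0.01 m/s); the robot touches nothing.
It fails at once if the pin is forced: the contact forces between pin and fixture add up to more than 60 N (about 13 N of that is the plunger's side grip) (contact force between pin and fixture above 60 N).
It fails at once if a punch is moved by more than 25 mm, or the glue bottle or nail block by more than 25 mm (distance of any of punch_5, punch_8, punch_9, glue_bottle, nail_block from where it was at the start of the episode above 0.025 m).
It also fails if it takes over 58 s, if anything falls off the work surface, if the arm or the gripper's body presses on something with over 40 N, if the wrist force passes 120 N, or if a joint passes its speed limit or range.

## Working session

There is one attempt and no reset: what is moved stays moved. The work goes in short steps, each a Python script; the robot and the scene stay as the last script left them, time stands still between calls to the robot, and variables do not carry over. Pictures are saved under pics/ and viewed, at most 10 in all, crops included, and the job is handed in when it is done.

```bash
mkdir -p pics; ls; python3 - <<'E'
from bench import manip
import cv2, numpy as np
for c in ("side","top"):
    im,d=manip.grab_frame(c); cv2.imwrite(f"pics/{c}0.png",im[:,:,::-1]); np.savez(f"{c}0.npz",im=im,d=d)
    k=manip.get_calibration(c); print(c,k["camera_matrix"].tolist(),(-k["R"].T@k["t"]).round(3))
    for n in ("fixture","pin","stand","punch_5","pin_ring"):
        print(n,[(np.round(r["at"],4).tolist(),round(r["confidence"],2)) for r in manip.look_for(c,n)][:6])
print(manip.current_time())
E
```

```text
pics
side [[455.5770408208526, 0.0, 286.6169162851607], [0.0, 455.5770408208526, 205.88874087613854], [0.0, 0.0, 1.0]] [ 0.498 -0.891  0.611]
fixture [([0.5693, -0.3345, 0.0529], 0.89)]
pin [([0.3279, -0.2642, 0.0624], 0.85), ([0.4067, -0.3018, 0.0759], 0.78), ([0.5686, -0.333, 0.0546], 0.56), ([0.3337, -0.1985, 0.0645], 0.55)]
stand [([0.4145, -0.3298, 0.0246], 0.59)]
punch_5 [([0.4063, -0.3411, 0.0565], 0.57), ([0.412, -0.2264, 0.0522], 0.5), ([0.5714, -0.3334, 0.0515], 0.32)]
pin_ring [([0.326, -0.2635, 0.063], 0.91), ([0.3392, -0.1977, 0.0622], 0.66), ([0.4077, -0.3014, 0.0734], 0.56)]
top [[396.7946389866454, 0.0, 279.86075675953407], [0.0, 396.7946389866454, 212.5368392177529], [0.0, 0.0, 1.0]] [ 0.483 -0.204  0.911]
fixture [([0.5727, -0.2953, 0.0486], 0.87)]
pin [([0.3274, -0.2587, 0.0703], 0.47), ([0.4099, -0.2997, 0.0849], 0.44), ([0.3403, -0.1911, 0.0708], 0.43)]
stand [([0.5631, -0.2983, 0.0556], 0.68), ([0.4103, -0.2696, 0.0239], 0.56)]
punch_5 []
pin_ring [([0.4118, -0.2986, 0.0843], 0.53), ([0.3306, -0.2566, 0.072], 0.52)]
0.6
```

View pics/side0.png

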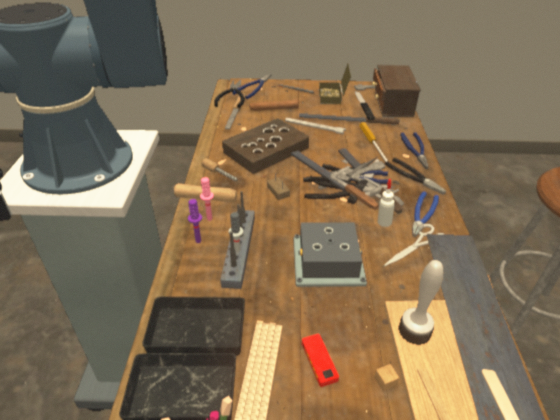

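View pics/top0.png

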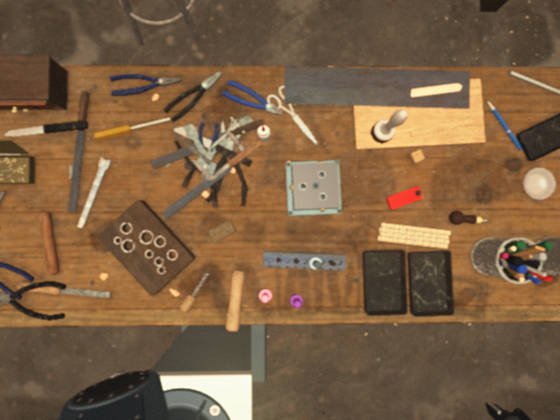

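The side view shows the stand at about (238,245) with the pin (bright flange) at about (237,232), and the fixture at (330,250). The pink and purple decoys stand at (206,195) and (195,220). In the top view the pin flange is at (316,263) and the fixture at (314,187). I'll crop in on the fixture and stand.

```bash
python3 - <<'E'
import cv2, numpy as np
t=cv2.imread("pics/top0.png"); s=cv2.imread("pics/side0.png")
a=cv2.resize(t[150:280,255:355],(400,520),interpolation=cv2.INTER_CUBIC)
b=cv2.resize(s[175:305,210:310][:, :],(400,520),interpolation=cv2.INTER_CUBIC)
cv2.imwrite("pics/crop0.png",np.hstack([a,b]))
E
```

```text
(no output)
```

View pics/crop0.png

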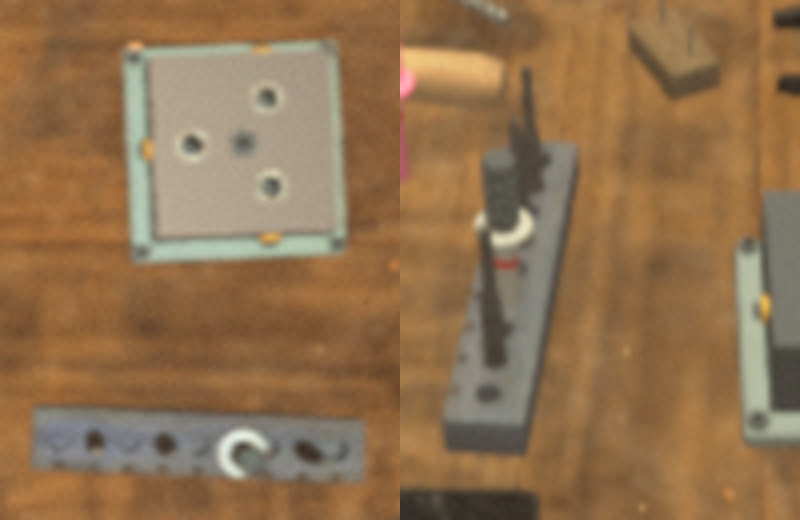

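The crops show the bores at top-view pixels of about (322,174), (303.3,186.3) and (322.8,196.5). The pin flange is at (315.8,263.5) and the pin is upright with red ring and white flange. Image left is +y, so the fixture yaw is close to 0. Next I'll get metric positions.

```bash
cat > h.py <<'E'
from bench import manip
import numpy as np, cv2
def ray(cam,uv,z):
    k=manip.get_calibration(cam); R=k["R"]; c=-R.T@k["t"]
    d=R.T@np.linalg.inv(k["camera_matrix"])@np.array([uv[0],uv[1],1.0]); return c+d*(z-c[2])/d[2]
def proj(cam,X):
    k=manip.get_calibration(cam); p=k["camera_matrix"]@(k["R"]@np.asarray(X)+k["t"]); return p[:2]/p[2]
def cloud(cam,d):
    k=manip.get_calibration(cam); v,u=np.mgrid[:420,:560]; K=k["camera_matrix"]
    P=np.stack([(u-K[0,2])/K[0,0]*d,(v-K[1,2])/K[1,1]*d,d],-1); return (P-k["t"])@k["R"]
E
python3 - <<'E'
from h import *
B=np.array([[0,28],[-24.2,-14],[24.2,-14]])/1000
uv0={"top":[ (303.25,186.25),(322.75,196.5),(322,174.25)],"side":None}
est=np.array([ray("top",p,.052)[:2] for p in uv0["top"]]); print(est.round(4)); 
for c in ("top","side"):
    f=np.load(c+"0.npz"); im,d=f["im"],f["d"]; P=cloud(c,d)
    m=(abs(P[...,2]-.052)<.006)&(abs(P[...,0]-.57)<.07)&(abs(P[...,1]+.295)<.07)&(d>0)
    q=P[m]; print(c,m.sum(),np.median(q[:,2]).round(4),"rect",cv2.minAreaRect((q[:,:2]*1000).astype(np.float32)))
    g=cv2.cvtColor(im,cv2.COLOR_RGB2GRAY).astype(float)
    # refine bores: darkness-weighted centroid
    guess=est if c=="top" else fit
    got=[]
    for e in guess:
        u,v=proj(c,[*e,.052]); 
        for _ in range(3):
            y0,x0=int(round(v))-4,int(round(u))-4; w=g[y0:y0+9,x0:x0+9]; ww=np.clip(np.percentile(w,60)-w-15,0,None)
            yy,xx=np.mgrid[y0:y0+9,x0:x0+9]; u,v=(ww*xx).sum()/ww.sum(),(ww*yy).sum()/ww.sum()
        got.append(ray(c,(u,v),.052)[:2])
    got=np.array(got); mu=got.mean(0); H=B.T@(got-mu); a=np.arctan2(H[0,1]-H[1,0],H[0,0]+H[1,1])
    R=np.array([[np.cos(a),-np.sin(a)],[np.sin(a),np.cos(a)]]); fit=B@R.T+mu
    print(c,"centre",mu.round(4),"yaw",a.round(3)); print(fit.round(4),(got-fit).round(4).tolist())
    # pin : flange / grip depth pts
    for lo,hi in((.060,.072),(.072,.112)):
        m=(P[...,2]>lo)&(P[...,2]<hi)&(abs(P[...,0]-.41)<.03)&(abs(P[...,1]+.30)<.02); q=P[m]
        print(c,lo,m.sum(),np.median(q,0).round(4) if len(q) else 0, (q.min(0)+q.max(0)).round(4)/2 if len(q) else 0,q[:,2].max() if len(q) else 0)
print("flange",ray("top",(315.75,263.5),.068),"griptop",ray("top",(317.75,265),.106))
E
```

```text
[[ 0.5712 -0.2746]
 [ 0.5488 -0.317 ]
 [ 0.5974 -0.3157]]
top 2021 0.0507 rect ((573.3607177734375, -300.3861999511719), (100.22879028320312, 99.98098754882812), 2.179835081100464)
top centre [ 0.5736 -0.3017] yaw 0.033
[[ 0.5727 -0.2737]
 [ 0.5499 -0.3165]
 [ 0.5983 -0.3149]] [[0.0002, -0.0], [-0.0004, -0.0002], [0.0002, 0.0002]]
top 0.06 52 [ 0.4105 -0.2922  0.066 ] [ 0.40715 -0.2966   0.0663 ] 0.06972489157842583
top 0.072 62 [ 0.4076 -0.2954  0.104 ] [ 0.40675 -0.2966   0.0898 ] 0.10744987657138125
side 2339 0.0528 rect ((572.5342407226562, -302.0293273925781), (103.23199462890625, 103.1697998046875), 2.026118755340576)
side centre [ 0.5738 -0.3037] yaw 0.026
[[ 0.5731 -0.2757]
 [ 0.55   -0.3183]
 [ 0.5984 -0.317 ]] [[0.0002, 0.0006], [0.0, -0.0005], [-0.0002, -0.0001]]
side 0.06 65 [ 0.411  -0.3047  0.0683] [ 0.40635 -0.30105  0.06815] 0.07190319643322116
side 0.072 170 [ 0.4077 -0.3036  0.0943] [ 0.40705 -0.30005  0.0906 ] 0.10846978777372433
flange [ 0.40522576 -0.29890124  0.068     ] griptop [ 0.40568792 -0.29866101  0.106     ]
```

```bash
python3 - <<'E'
from h import *
up=np.array([0,0,.2])
for s in (1,-1):
    R=np.array([[0,s,0],[s,0,0],[0,0,-1.]])
    for p in ([.4065,-.299,.2],[.4065,-.299,.071],[.5727,-.2737,.115],[.5983,-.3149,.2],[.55,-.3165,.1]):
        q=manip.inverse_kinematics(p,R); print(s,None if q is None else np.round(q,2))
s=1
R=np.array([[0,s,0],[s,0,0],[0,0,-1.]])
if abs(manip.inverse_kinematics([.4065,-.299,.2],R)[5])>2.3: R=np.array([[0,-1,0],[-1,0,0],[0,0,-1.]])
np.save("R.npy",R)
manip.move_ptp([.4065,-.299,.2],R)
manip.set_gripper(.5,40)
print(manip.current_time(),manip.current_ee_pos(),manip.current_force())
im,d=manip.grab_frame("side"); cv2.imwrite("pics/s1.png",cv2.resize(im[100:310,150:430,::-1],(800,600)))
E
```

```text
1 [-0.73  0.31  1.8  -0.    1.04 -0.73]
1 [-0.73  0.5   1.89 -0.    0.75 -0.73]
1 [-0.52  0.63  1.51 -0.    1.   -0.52]
1 [-0.55  0.61  1.32 -0.    1.21 -0.55]
1 [-0.6   0.65  1.52 -0.    0.97 -0.6 ]
-1 [-0.73  0.31  1.8  -0.    1.04  2.42]
-1 [-0.73  0.5   1.89 -0.    0.75  2.42]
-1 [-0.52  0.63  1.51 -0.    1.    2.62]
-1 [-0.55  0.61  1.32 -0.    1.21  2.59]
-1 [-0.6   0.65  1.52 -0.    0.97  2.55]
2.3417 [ 0.40641447 -0.29912271  0.19999782] [-0.48689527  0.11304776 -0.99512653]
```

View pics/s1.png

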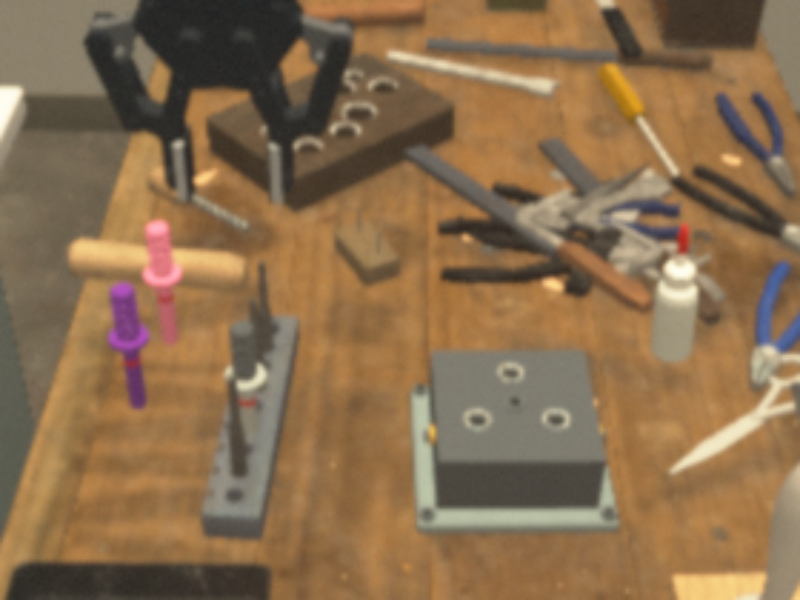

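The open fingers straddle the pin in x at crop (225,190), above the pin at (245,370), and the way down is clear. I'll go down, grip, lift, and carry it above bore 1.

```bash
python3 - <<'E'
from h import *
manip.move_l([.4065,-.299,.0715],max_speed=.1)
print("f",manip.current_force().round(1) if hasattr(manip.current_force(),'round') else manip.current_force())
manip.set_gripper(0.0,40); print(manip.current_grip_width(),manip.current_grip_force(),manip.current_force())
manip.move_l([.4065,-.299,.21],max_speed=.12); print("held",manip.current_grip_width(),manip.current_force())
manip.move_l([.5727,-.2737,.21],max_speed=.2)
manip.move_l([.5727,-.2737,.128],max_speed=.15)
print(manip.current_time(),manip.current_ee_pos(),manip.current_force())
im,d=manip.grab_frame("side"); im2,d2=manip.grab_frame("top"); np.savez("n1.npz",im=im,d=d,im2=im2,d2=d2)
a=cv2.resize(im[150:290,270:390,::-1],(480,560),interpolation=2); b=cv2.resize(im2[140:280,275:355,::-1],(320,560),interpolation=2)
cv2.imwrite("pics/n1.png",np.hstack([a,b]))
E
```

```text
f [0.4 0.6 0.4]
0.17415877131271426 38.895244002342224 [-1.06125591  0.34113556  5.10211404]
held 0.17263433873317635 [ 0.09252251  0.3330551  -1.95457033]
7.1833 [ 0.5729887  -0.27411581  0.1290012 ] [ 0.49992149 -0.4836486  -2.31184547]
```

View pics/n1.png

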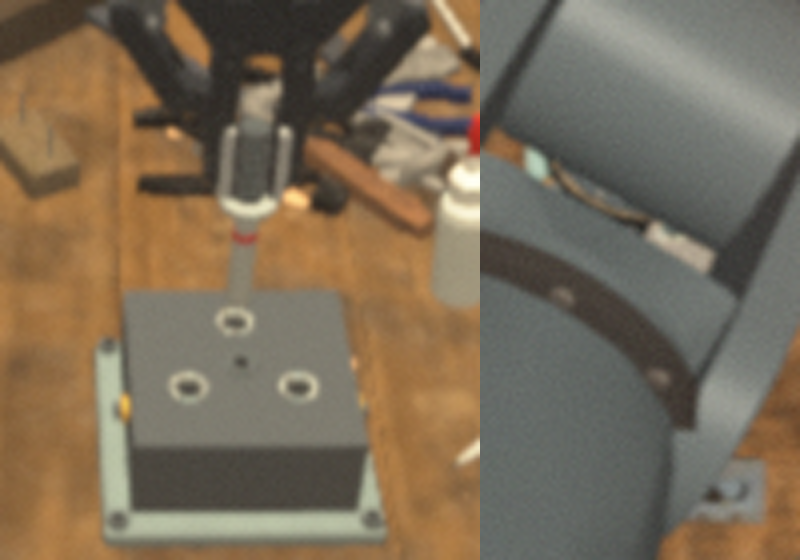

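The side view shows the pin held upright-ish with the flange at crop (248,207), the ring at (245,238) and the foot at about (239,303). The mouth of bore 1 is at (235,321). The top view is blocked by the arm. I'll check the numbers.

```bash
python3 - <<'E'
from h import *
f=lambda p:((p-np.array([270,150]))*4).round(1)
e=np.array(manip.current_ee_pos()); print(manip.current_tcp_rot().round(4).tolist())
for n,z in(("foot",.0635),("ring",.1055),("flange",.1235)): print(n,f(proj("side",[e[0],e[1],z])))
for b in ([.5727,-.2737],[.5499,-.3165],[.5983,-.3149]): print("bore",f(proj("side",[*b,.052])))
z=np.load("n1.npz");g=z["im"].astype(int)
# pin edges per row: brightness rows
for v in range(205,228,2): print(v,g[v,320:342].sum(1).tolist())
E
```

```text
[[0.0001, 1.0, 0.0019], [1.0, -0.0001, -0.0011], [-0.0011, 0.0019, -1.0]]
foot [235.3 302.5]
ring [242.6 230.8]
flange [245.9 198.6]
bore [232.2 320.7]
bore [185.3 385.3]
bore [295.5 385.4]
205 [345, 361, 355, 364, 372, 368, 388, 402, 384, 373, 372, 387, 381, 391, 378, 370, 369, 376, 371, 364, 366, 365]
207 [357, 353, 348, 365, 369, 372, 378, 367, 352, 353, 361, 366, 368, 366, 366, 386, 385, 384, 372, 365, 365, 351]
209 [367, 364, 352, 333, 320, 326, 341, 346, 303, 298, 300, 315, 306, 303, 336, 363, 364, 363, 356, 350, 354, 356]
211 [375, 386, 375, 367, 356, 368, 371, 364, 360, 352, 354, 345, 351, 350, 361, 363, 350, 335, 339, 338, 353, 368]
213 [375, 381, 390, 388, 374, 372, 374, 370, 370, 374, 380, 372, 370, 364, 360, 356, 350, 347, 342, 353, 362, 373]
215 [358, 362, 363, 365, 357, 357, 345, 353, 368, 376, 374, 374, 370, 366, 350, 352, 370, 355, 351, 365, 374, 375]
217 [357, 352, 353, 355, 344, 341, 348, 353, 362, 367, 372, 382, 367, 352, 354, 354, 349, 354, 351, 353, 364, 367]
219 [369, 358, 368, 362, 361, 356, 352, 355, 364, 375, 370, 371, 367, 352, 336, 334, 342, 350, 346, 342, 352, 358]
221 [367, 369, 362, 358, 360, 356, 347, 359, 368, 374, 380, 374, 365, 348, 335, 327, 331, 335, 327, 328, 342, 351]
223 [362, 359, 362, 359, 362, 363, 353, 362, 373, 382, 377, 371, 361, 360, 354, 359, 357, 360, 356, 351, 357, 357]
225 [366, 354, 361, 359, 365, 358, 364, 358, 364, 369, 373, 363, 357, 352, 363, 368, 364, 364, 362, 364, 362, 364]
227 [355, 363, 365, 363, 394, 442, 464, 500, 498, 485, 478, 435, 401, 371, 365, 367, 363, 366, 372, 364, 362, 363]
```

```bash
cat >> h.py <<'E'
def fz(): return manip.current_force()
def down(xy,z0,z1,step,lim,base,log=True):
    """lower the TCP in steps from z0 to z1 until the push (z force less base) passes lim"""
    z=z0
    while z>z1:
        z-=step; manip.move_l([*xy,z],max_speed=.03); f=fz(); p=f[2]-base
        if log: print(f"{manip.current_time():.2f} cmd {z:.4f} z {manip.current_ee_pos()[2]:.4f} push {p:.1f} lat {f[0]:.1f} {f[1]:.1f}")
        if p>lim: break
    return z,p
E
python3 - <<'E'
from h import *
xy=(.5727,-.2740); base=fz()[2]; print("base",base,manip.current_time())
print(down(xy,.124,.110,.002,4,base))
E
```

```text
base -1.83082471134419 7.2833
7.63 cmd 0.1220 z 0.1219 push 0.8 lat 0.4 0.8
7.88 cmd 0.1200 z 0.1199 push 0.5 lat 0.9 -0.5
8.13 cmd 0.1180 z 0.1179 push 0.4 lat 0.7 0.3
8.38 cmd 0.1160 z 0.1158 push 1.4 lat 0.5 -1.1
8.63 cmd 0.1140 z 0.1139 push 0.7 lat 0.5 0.0
8.88 cmd 0.1120 z 0.1119 push 0.9 lat 0.2 0.6
9.13 cmd 0.1100 z 0.1098 push 1.3 lat -0.7 -0.6
(0.10999999999999999, np.float64(1.3424636039494784))
```

It went in free to about 7 mm. I'll go on past the plunger.

```bash
python3 - <<'E'
from h import *
xy=(.5727,-.2740); base=-1.6
z,p=down(xy,.110,.0925,.0015,15,base)
if p<=15: z,p=down(xy,z,.074,.0005,17,base)
im,d=manip.grab_frame("side")
a=cv2.resize(im[150:290,270:390,::-1],(480,560),interpolation=2);cv2.imwrite("pics/n2.png",a)
print(manip.current_grip_width())
E
```

```text
9.38 cmd 0.1085 z 0.1084 push 0.3 lat -0.7 0.1
9.63 cmd 0.1070 z 0.1071 push 0.6 lat -0.3 -1.9
9.88 cmd 0.1055 z 0.1055 push 0.1 lat 1.1 -2.2
10.13 cmd 0.1040 z 0.1038 push -2.8 lat 1.3 -4.2
10.38 cmd 0.1025 z 0.1023 push -1.4 lat 0.3 -5.2
10.63 cmd 0.1010 z 0.1009 push -1.4 lat 1.5 -5.4
10.88 cmd 0.0995 z 0.0995 push 0.4 lat 0.5 -6.4
11.13 cmd 0.0980 z 0.0979 push -0.6 lat 1.2 -5.0
11.38 cmd 0.0965 z 0.0963 push -1.1 lat 2.4 -5.3
11.63 cmd 0.0950 z 0.0949 push -2.0 lat 1.2 -5.8
11.88 cmd 0.0935 z 0.0934 push -1.3 lat 1.7 -5.7
12.13 cmd 0.0920 z 0.0919 push -0.7 lat 1.5 -6.3
12.38 cmd 0.0915 z 0.0915 push -0.2 lat 1.2 -5.9
12.63 cmd 0.0910 z 0.0911 push 1.2 lat 0.7 -6.2
12.88 cmd 0.0905 z 0.0907 push 1.9 lat 0.9 -5.3
13.13 cmd 0.0900 z 0.0901 push 0.2 lat 2.2 -5.7
13.38 cmd 0.0895 z 0.0897 push 1.4 lat 0.9 -5.7
13.63 cmd 0.0890 z 0.0893 push 2.4 lat 0.0 -5.4
13.88 cmd 0.0885 z 0.0887 push 0.1 lat 0.7 -5.8
14.13 cmd 0.0880 z 0.0883 push 1.7 lat 0.9 -6.1
14.38 cmd 0.0875 z 0.0877 push 0.8 lat 0.4 -5.0
14.63 cmd 0.0870 z 0.0873 push 2.3 lat 1.3 -5.3
14.88 cmd 0.0865 z 0.0866 push 0.8 la
[... 395 characters left out ...]
4
17.13 cmd 0.0820 z 0.0823 push 1.9 lat 0.9 -5.6
17.38 cmd 0.0815 z 0.0817 push 0.3 lat 0.5 -5.4
17.63 cmd 0.0810 z 0.0812 push 0.8 lat 1.3 -5.7
17.88 cmd 0.0805 z 0.0808 push 0.8 lat 0.5 -6.0
18.13 cmd 0.0800 z 0.0802 push 0.5 lat 0.8 -6.4
18.38 cmd 0.0795 z 0.0798 push 0.9 lat 1.6 -6.3
18.63 cmd 0.0790 z 0.0794 push 1.4 lat 1.2 -5.5
18.88 cmd 0.0785 z 0.0787 push 1.2 lat 1.8 -6.7
19.13 cmd 0.0780 z 0.0782 push 1.6 lat 1.4 -6.0
19.38 cmd 0.0775 z 0.0782 push 5.3 lat 0.7 -5.8
19.63 cmd 0.0770 z 0.0781 push 8.6 lat -1.4 -5.5
19.88 cmd 0.0765 z 0.0781 push 12.9 lat -2.5 -5.6
20.13 cmd 0.0760 z 0.0780 push 16.1 lat -2.7 -5.0
20.38 cmd 0.0755 z 0.0779 push 20.0 lat -4.0 -2.7
0.17444528364482914
```

View pics/n2.png

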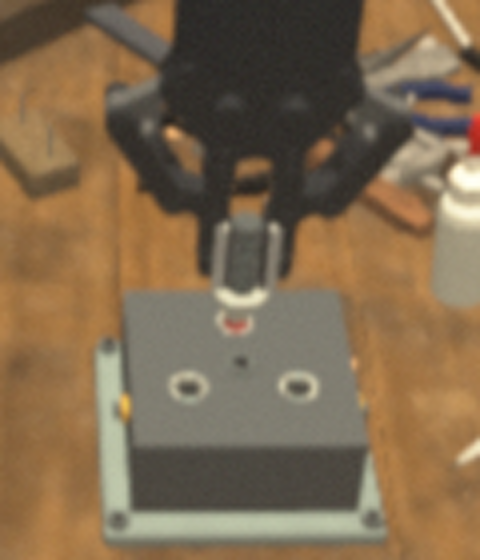

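The ring's lower edge is at the face of bore 1, at crop (235,325), and the pin bottomed at the 40 mm depth with a 20 N push. Bore 1 is the deep one, so I'll release and retreat.

```bash
python3 - <<'E'
from h import *
xy=(.5727,-.2740)
manip.move_l([*xy,.0772],max_speed=.03); print(fz())
manip.set_gripper(.6,40); print(fz(),manip.current_grip_width())
manip.move_l([*xy,.22],max_speed=.12)
manip.move_l([.42,-.10,.26],max_speed=.2)
im,d=manip.grab_frame("side"); im2,d2=manip.grab_frame("top")
a=cv2.resize(im[150:290,270:390,::-1],(480,560),interpolation=2); b=cv2.resize(im2[140:280,275:355,::-1],(320,560),interpolation=2)
cv2.imwrite("pics/n3.png",np.hstack([a,b]))
print(manip.current_time(),manip.look_for("side","pin")[:2],manip.look_for("side","pin_ring")[:2])
P=cloud("side",d); m=(abs(P[...,0]-.573)<.012)&(abs(P[...,1]+.274)<.02)&(P[...,2]>.09); print(m.sum(),P[m][:,2].max() if m.any() else 0)
E
```

```text
[-0.91882598 -4.75128343  5.13015004]
[0.0471335  0.71274357 0.39186312] 0.6003560411683841
23.8917 [{'at': [0.5725, -0.2828, 0.0869], 'confidence': 0.71}, {'at': [0.3265, -0.2656, 0.0644], 'confidence': 0.66}] [{'at': [0.3275, -0.2636, 0.061], 'confidence': 0.92}, {'at': [0.3366, -0.1955, 0.0623], 'confidence': 0.77}]
122 0.11425564422623088
```

View pics/n3.png

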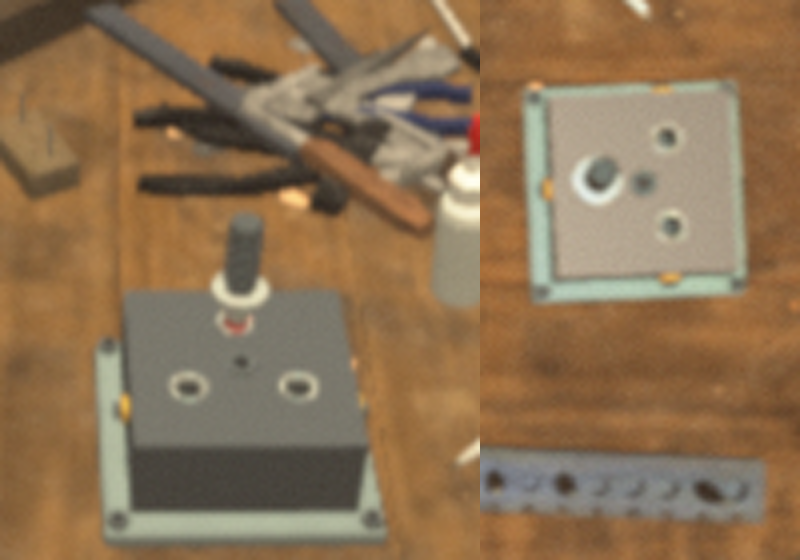

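The pin stands free and upright in bore 1. The ring's lower edge is at the face, at side crop (236,325), and the flange and grip are nearly concentric in the top view. The gripper is clear of everything.

```bash
python3 -c "
from bench import manip
print(manip.sign_off())"
```

```text
the job is handed in; nothing more can be done
None
```

The pin stands upright and released in bore 1, the full-depth bore, with its ring level with the top face after a 20 N press, and the job is handed in (the hand-in returned no verdict).

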